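# Lock the die and hold the punch above it

## Robot

A 6-joint arm with a two-finger parallel gripper is mounted at the origin on the work surface. World frame = base frame: x ahead of the robot, y to its left, z up, the work surface at z = 0. Lengths are in mm, angles in degrees, forces in N, time in s.
With the tool pointing down it reaches from about 350 to 850 mm from the base axis. Payload 8.1 kg.
Tool frame: the origin (TCP) lies between the finger pads; the fingertips stand 22 mm ahead of it and the grasp point (between the pads) lies 3 mm ahead of it; z points along the fingers, y is the direction in which the jaws open and shut (so a half turn about z gives the same grasp; the last joint's range is limited). The gripper opens to 85 mm and grips with 20 to 120 N. Pads are 22 mm wide; open, the fingers measure 114 mm over their backs; the gripper's body (76 mm by 85 mm) begins 54 mm behind the grasp point. The pads swing forward as they close: fully open they stand 13 mm farther back than shut.
Start: joints at [-79.148, 7.471, 85.268, -0, 87.261, -4.893], TCP at [162.833, -577.487, 253.292] pointing down, gripper open.
Joint ranges: [-169.43, 169.43], [-51.17, 129.36], [1.28, 143.12], [-76.62, 256.62], [0, 156.53], [-152.29, 152.29]. Speed limits (degrees/s): [136.94, 136.94, 159.86, 180, 180, 180].

## Interface

Orientations are given as [roll, pitch, yaw] about the fixed x, y, z axes, in that order (R = Rz(yaw) Ry(pitch) Rx(roll)).
In Python, from bench import r gives the robot as it stands.
- The arm moves only by the tool drive_tool, never from a script. Its argument "moves" is a list of rows, each a list of 2 entries, a list of its own where there are three numbers: the shift along the world's x, y, z in mm, then the turn about the world's z in degrees. A call has exactly 8 rows; each row is the pose to reach, as a shift and turn from the pose commanded when the call began; what a row does not reach only later rows make up. A row lasts 1/12 s, in which the tool goes at most 41.7 mm and 7.16 degrees, less where a joint would pass 70% of its speed; a pose out of reach is approached as far as the arm can. A call with a gripper value outside its range is refused whole. "fingers" is the finger opening in mm, from 0 to 85.4, set as the call begins (left out, the last holds). The fingers move at their own pace and stop on an object; "squeeze" is the grip in N (left out, the last holds). Time passes only in rows, so rows that repeat a pose let the fingers close, or fill a call up. It gives the time, the measured TCP pose, the force and the opening at its end, in the units of the state.
- r.sense(): the state, without advancing time (a new reading comes with each control period).
- r.snapshot(name): name is "scene" or "top" or "wrist"; returns a dict with "pixels" (420x560x3 uint8, red, green, blue), "camera_matrix" (3x3 intrinsics, pixels), "k1" (the pictures are not rectified: a ray, as slopes to the right and down, at radius r is drawn at 1 + k1 r^2 times it, then the intrinsics apply), "xyz" and "orientation" of the camera in the world. Camera axes: x right, y down, z forward; pixel columns grow to the right and rows downward; lengths in mm; the calibration is good to about 2 mm. A picture is of the moment at which its call begins. There is no depth.
- r.hand_in(): hands the job in, once; it reports no verdict.
The state is a dict: "time": time; "joint_pos": joint angles; "qd": joint speeds; "joint_efforts": joint torques, N m; "tool_pos": TCP position; "tcp_rot": TCP orientation; "ft_force": force on the tool from outside, world axes, zero at the start; "wrist_torque": the same for the moment, N m; "finger_gap": finger opening in mm.
Only numpy, scipy, OpenCV 4.12 (cv2) and the standard library are available. Lean on these libraries where they do the work, as an engineer would, in place of code of your own. Each camera call takes 0.05 s, during which the arm holds its last target.

## Task

The die holder's lock collar is loose: turn it anticlockwise by its knob until its lever is fully home against the stop post, at the locked mark. Then pick the punch up out of its wooden stand by its shank, carry it over the tool rack, and stop with its nose about 1 cm above the die, upright, centred over the slot and lined up with it, so that the fit can be judged by eye. Never let the punch knock against the die holder, leave the rack and the other things on the bench where they are, and finish while holding the punch still in that place, touching nothing but the gripper.

Things in the scene. Friction and masses are not known exactly. Their poses are not given: they have to be found in the camera images.
- die_holder: Fixed die holder bolted to the bench: a grey base plate 170 x 160 x 16 mm (its x by y), on it the die, and round the die a lock collar. Origin at the centre of the underside, z up; the collar turns about this vertical axis. It stands on one side of the rack and the punch stand on the other, either way round; yaw within 0.35 rad.
- die_top (a point): Centre of the die's top face, 58 mm above the bench, on the collar's axis. The die is a bright steel block 60 x 36 mm (x by y) standing 12 mm proud of the collar, with a slot 46 x 18 mm, long side along this point's x axis; z up.
- collar (a joint): Angle of the lock collar (dark ring, 116 mm outside diameter, top 46 mm above the bench) about the vertical axis through the die's centre, rad, growing anticlockwise seen from above. 0 = loose end; 1.1 = lever hard against the stop post, over the black locked mark on the base plate; locked above 1.0. Starts at 0 to 0.4. Stays where left (friction about 0.15 Nm).
- knob (a point): On the axis of the collar's upright round steel knob, 78 mm above the bench, 95 mm from the collar's axis. Knob: 16 mm diameter, from 45 to 100 mm above the bench, on the outer end of a radial lever (14 mm wide, top 45 mm up) at 2.583 rad + the joint value from the die holder's x axis. Stop post: 12 mm diameter, top 50 mm up, 74 mm from the axis.
- punch_center (a point): Centre of the punch, half-way up its 80 mm, z up, x along the long side of nose and plate. From below: nose 44 x 16 x 25 mm (x, y, height), plate 70 x 44 x 12 mm, shank 36 x 28 x 43 mm. The shank's middle, to be gripped across its 28 mm (along y), is 18.5 mm above this point, the nose's underside 40 mm below. Steel, 0.5 to 0.9 kg.
- punch: The same punch; origin at the centre of the nose's underside.
- stand: Fixed dark wooden block 120 x 100 x 45 mm; origin at the centre of its underside. The punch stands in its slot (52 x 24 mm, 32 mm deep, long side along x), plate resting on the top face, so the nose reaches 25 mm down into the slot: lift it straight up.
- rack: Loose dark wooden block 260 x 50 x 40 mm, 1.8 kg, long side along its x (away from the robot), with upright hand tools up to 125 mm above the bench. Stands between the die holder and the punch stand. Origin at the centre of its underside.
- grease: Glass jar, 64 mm diameter, 80 mm high, bystander at the far side, left of the rack. Origin at its underside.
- hammer: Hammer 260 mm long lying flat, bystander near the far edge of the bench.
- screw_tray: Empty aluminium tray 110 x 80 x 35 mm, bystander at the left. Origin at its underside.
- vee: Steel vee block 80 x 50 x 45 mm, bystander at the right. Origin at its underside.
Mind the look-alikes: they are no part of the job. What is shaped like the punch but red is not meant. There is more than one size of the die_holder; the job needs the smaller.

How it is judged:
By the outcome, as a careful person would: the job done as asked, in the order asked, and still so for the second after the job is handed in, while the arm keeps its last pose, push and grip.
It also fails if it takes over 64 s, if anything falls off the work surface, if the arm or the gripper's body presses on something with over 40 N, if the wrist force passes 120 N, or if a joint passes its speed limit or range.

## Working session

There is one attempt and no reset: what is moved stays moved. The work goes in short steps, Python scripts to look and compute and a tool call to move; the robot and the scene stay as the last step left them, time stands still between calls to the robot, and variables do not carry over. Pictures are saved under pics/ and viewed, and the job is handed in when it is done.

Besides the shell and the picture viewer there is one more tool, called after ">>>" as name([rows], argument=value, ...), one row to a line, values as JSON. drive_tool: Moves the arm, as the interface text tells. Its arguments: {"type":"object","properties":{"moves":{"type":"array","items":{"type":"array"}},"fingers":{"type":"number"},"squeeze":{"type":"number"}},"required":["moves"]}

```bash
mkdir -p pics; ls
cat > h.py <<'E'
import numpy as np, cv2, pickle
from scipy.spatial.transform import Rotation as R
def snap(name,tag):
    from bench import r
    s=r.snapshot(name); pickle.dump(s,open(f'pics/{tag}.pkl','wb'))
    cv2.imwrite(f'pics/{tag}.png',cv2.cvtColor(np.asarray(s['pixels']),cv2.COLOR_RGB2BGR)); return s
def load(tag): return pickle.load(open(f'pics/{tag}.pkl','rb'))
def rot(s):
    o=np.array(s['orientation'],float)
    return o if o.shape==(3,3) else R.from_euler('xyz',o,degrees=True).as_matrix()
def ray(s,uv):
    K=np.array(s['camera_matrix'],float)
    p=cv2.undistortPoints(np.array(uv,float).reshape(-1,1,2),K,np.array([s['k1'],0,0,0,0.])).reshape(-1,2)
    d=np.c_[p,np.ones(len(p))]@rot(s).T
    return np.array(s['xyz'],float),d
def onz(s,uv,z):
    c,d=ray(s,uv); t=(z-c[2])/d[:,2]; return c+d*t[:,None]
def proj(s,P):
    P=np.array(P,float).reshape(-1,3); q=(P-np.array(s['xyz']))@rot(s); p=q[:,:2]/q[:,2:]
    r2=(p**2).sum(1,keepdims=True); p=p*(1+s['k1']*r2); K=np.array(s['camera_matrix'])
    return p@K[:2,:2].T+K[:2,2]
E
python3 - <<'E'
from h import *
from bench import r
for n in('scene','top','wrist'):
    s=snap(n,n+'0'); print(n,s['xyz'],s['orientation'],s['camera_matrix'],s['k1'])
print(r.sense())
E
```

```text
pics
scene [1270.86250151 -666.39311709  973.43136646] [-131.85475886    1.04663227   47.51295409] [[452.10944117   0.         280.6650165 ]
 [  0.         452.10944117 210.76714693]
 [  0.           0.           1.        ]] -0.1403082225049452
top [ 366.85503465  -24.46778564 1542.19154512] [-173.83865152    0.32562377  -90.97755493] [[407.15714649   0.         281.84426803]
 [  0.         407.15714649 211.70926113]
 [  0.           0.           1.        ]] -0.051175194755841556
wrist [ 231.5742186  -557.58174104  374.2520316 ] [ 1.63907327e+02  1.02824039e-01 -7.42449896e+01] [[322.54868444   0.         274.01799432]
 [  0.         322.54868444 212.27558221]
 [  0.           0.           1.        ]] -0.04305997287880377
{'time': 0.15, 'joint_pos': array([-7.91485554e+01,  7.50780813e+00,  8.53156906e+01,  3.97800232e-05,
        8.72604773e+01, -4.89270539e+00]), 'qd': array([-0.01809468, -0.16424759, -0.15321666, -0.02267214, -0.05552055,
       -0.00784799]), 'joint_efforts': array([ 2.63845330e-03, -5.70061898e+01, -5.01160026e+01, -3.32470972e-05,
        9.58281686e-03, -3.06382640e-05]), 'tool_pos': array([ 162.75662542, -577.09666815,  252.45072349]), 'tcp_rot': array([-1.79916333e+02, -7.20190988e-03,  1.57441428e+01]), 'ft_force': array([-0.05508681, -0.40257674,  0.57858997]), 'wrist_torque': array([ 0.0639572 ,  0.03691584, -0.05019482]), 'finger_gap': 85.13585565074152}
```

View pics/scene0.png

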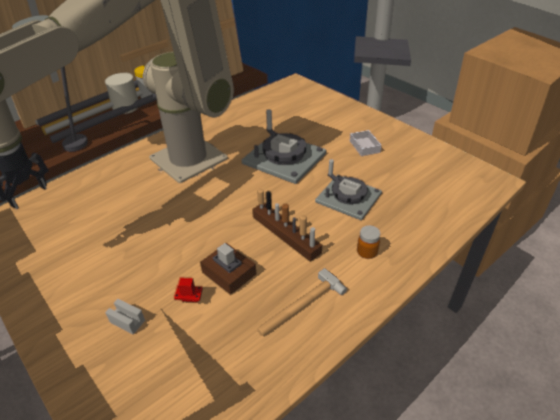

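View pics/top0.png

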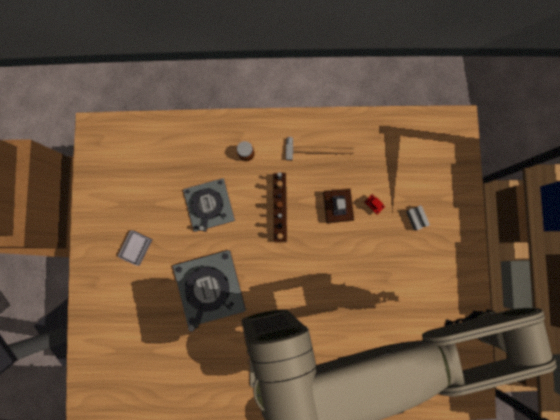

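View pics/wrist0.png

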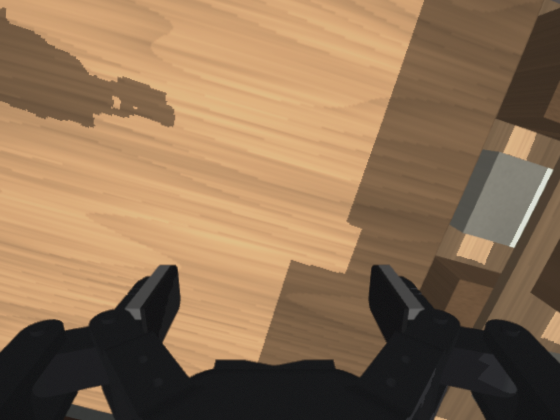

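Top view candidates:
- **Die holder:** the smaller one is at pixel (208,204) and the larger at (208,288). I choose the smaller.
- **Punch:** the grey one in the stand is at (340,206), and a red look-alike lies at (375,204). I choose the grey.
- **Knob:** the smaller holder's is near (197,228) and the larger's near (193,322).

Next I'll check the choice in a close crop and measure.

Run:
```python
from h import *
s=load('top0'); im=cv2.imread('pics/top0.png')
a=cv2.resize(im[165:245,170:250],None,fx=5,fy=5,interpolation=cv2.INTER_CUBIC)
b=cv2.resize(im[165:245,310:390],None,fx=5,fy=5,interpolation=cv2.INTER_CUBIC)
cv2.imwrite('pics/crop0.png',np.hstack([a,b]))
im=cv2.imread('pics/scene0.png')
cv2.imwrite('pics/crop1.png',cv2.resize(im[150:290,190:390],None,fx=4,fy=4,interpolation=cv2.INTER_CUBIC))
print(onz(s,[(208,204)],58),onz(s,[(208,288)],58),onz(s,[(340,206)],88), onz(s,[(375,204)],40),onz(s,[(280,173),(280,240)],0))
```

```text
[[560.571207   252.75920892  58.        ]] [[254.95224488 252.48907892  58.        ]] [[ 540.9222321  -228.49061274   88.        ]] [[ 551.88386019 -366.03571867   40.        ]] [[683.51250261 -14.00124537   0.        ]
 [425.97533086  -9.73364402   0.        ]]
```

View pics/crop0.png

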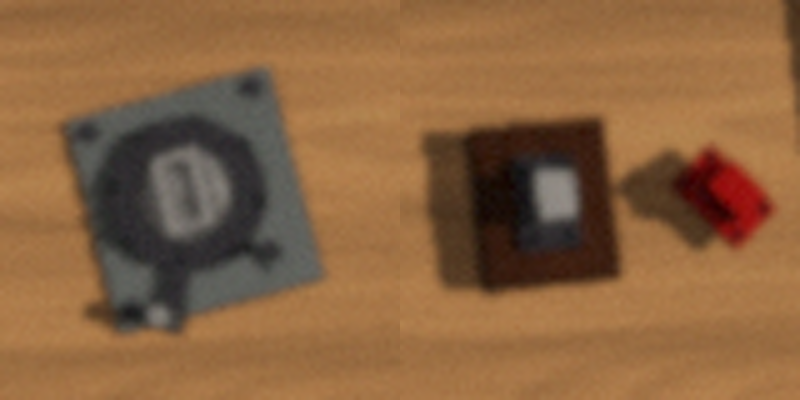

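View pics/crop1.png

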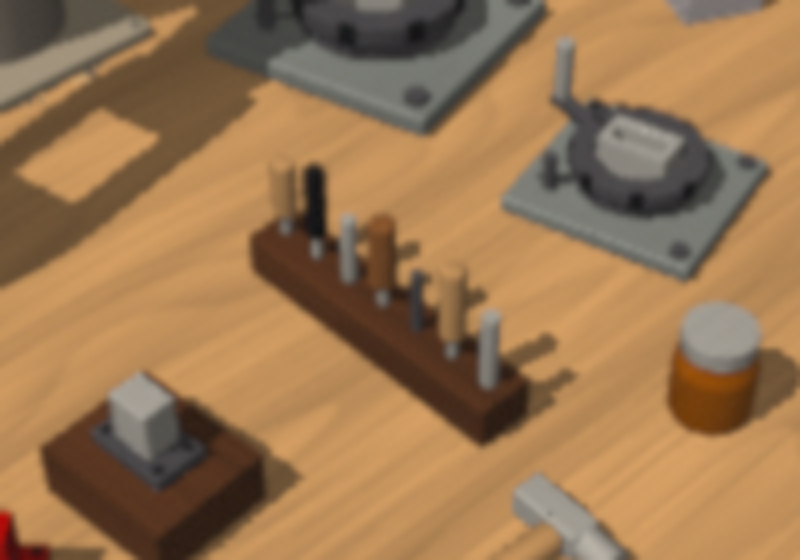

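The crop confirms the smaller holder, with its steel knob at crop pixel (160,315) and its stop post at (265,250). It also confirms the grey punch standing in the wooden stand. I'll move over the stand for a close view.

>>> drive_tool([
  [[27, 30, 10], 0],
  [[54, 60, 20], 0],
  [[81, 90, 30], 0],
  [[108, 119, 40], -2],
  [[135, 149, 50], -4],
  [[162, 178, 60], -6],
  [[189, 208, 60], -8],
  [[216, 238, 60], -10],
])

```text
time: 0.82
tool_pos: [380.0, -338.1, 314.2]
tcp_rot: [179.9, -0.1, 5.6]
ft_force: [0.8, -0.4, 0.2]
finger_gap: 85.5
```

>>> drive_tool([
  [[27, 30, 0], 0],
  [[54, 60, 0], 0],
  [[75, 90, 0], 0],
  [[80, 105, 0], 0],
  [[80, 105, 0], 0],
  [[80, 105, 0], 0],
  [[80, 105, 0], 0],
  [[80, 105, 0], 0],
])

```text
time: 1.48
tool_pos: [458.2, -235.5, 313.2]
tcp_rot: [180.0, 0.0, 5.7]
ft_force: [0.5, 0.0, 0.0]
finger_gap: 85.3
```

Run:
```python
from h import *
s=snap('wrist','w1'); print(s['xyz'],s['orientation'])
from bench import r; q=r.sense(); print(q['tool_pos'],q['tcp_rot'],q['time'],q['joint_pos'])
```

```text
[ 529.381773   -228.0153022   435.05218278] [ 1.63877366e+02 -5.58390014e-03 -8.43278396e+01]
[ 458.22092041 -235.58951354  313.1787767 ] [1.79995034e+02 1.70538277e-02 5.64296628e+00] 1.5333 [-3.29027852e+01 -6.74059337e+00  9.33404387e+01 -1.45363046e-02
  9.34103983e+01  5.14533844e+01]
```

View pics/w1.png

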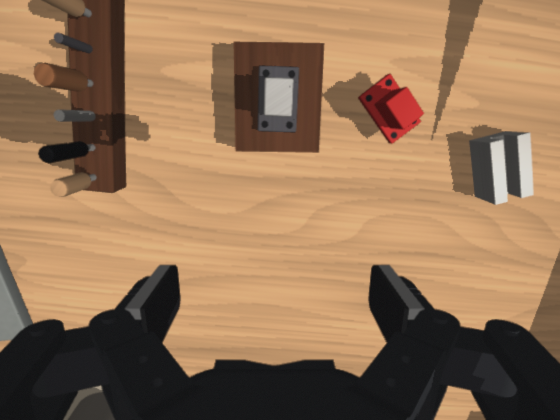

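The wrist view shows the grey shank top at about (279,98) on its dark plate, in the stand spanning (235..323, 42..152). The red look-alike is at (395,108). The rack is on the left.

```bash
cat >> h.py <<'E'
def quad(s,mask,z,roi):
    x0,y0,x1,y1=roi; m=np.zeros_like(mask); m[y0:y1,x0:x1]=mask[y0:y1,x0:x1]
    c=max(cv2.findContours(m,cv2.RETR_EXTERNAL,cv2.CHAIN_APPROX_NONE)[0],key=cv2.contourArea)
    P=onz(s,cv2.convexHull(c).reshape(-1,2),z)[:,:2].astype(np.float32)
    return cv2.minAreaRect(P), cv2.boundingRect(c)
E
python3 - <<'E'
from h import *
s=load('w1'); im=np.asarray(s['pixels']); hsv=cv2.cvtColor(im,cv2.COLOR_RGB2HSV)
for (u,v) in[(279,98),(264,98),(279,125),(245,98),(279,70),(230,98),(300,60)]: print((u,v),hsv[v,u],im[v,u])
sh=((hsv[...,2]>150)&(hsv[...,1]<40)).astype(np.uint8)*255
print('shank',quad(s,sh,100,(255,60,305,135)))
pl=((hsv[...,1]<75)).astype(np.uint8)*255
print('plate',quad(s,pl,57,(250,55,310,140)))
wood=((hsv[...,2]<110)).astype(np.uint8)*255
print('stand',quad(s,wood,45,(236,30,340,165)))
E
```

```text
(279, 98) [ 19  15 190] [190 186 179]
(264, 98) [ 12  13 100] [100  97  95]
(279, 125) [140   9  85] [84 82 85]
(245, 98) [ 11 132  56] [56 38 27]
(279, 70) [143  12  85] [84 81 85]
(230, 98) [ 15 105 109] [109  86  64]
(300, 60) [ 11 135  91] [91 60 43]
shank (((551.3642578125, -230.0738067626953), (34.559043884277344, 26.203725814819336), 3.8281021118164062), (265, 78, 28, 38))
plate (((551.3482055664062, -229.6914825439453), (69.68660736083984, 44.385799407958984), 3.794717788696289), (257, 66, 42, 66))
stand (((553.0364379882812, -230.39736938476562), (118.80561065673828, 98.20481872558594), 4.7277445793151855), (236, 42, 88, 110))
```

Punch centre is at about (551.4, −229.9), yaw 3.8°. Next, a close view of the die holder.

>>> drive_tool([
  [[0, 30, 10], 0],
  [[0, 65, 10], 0],
  [[0, 105, 10], 0],
  [[0, 145, 10], 0],
  [[0, 185, 10], 0],
  [[0, 225, 10], 0],
  [[0, 265, 10], 0],
  [[0, 305, 10], 0],
], fingers=36)

```text
time: 2.2
tool_pos: [458.6, 71.3, 323.6]
tcp_rot: [180.0, -0.0, 5.6]
ft_force: [0.7, 0.2, -0.6]
finger_gap: 36.1
```

>>> drive_tool([
  [[0, 40, 0], 0],
  [[0, 80, 0], 0],
  [[-5, 120, 0], 0],
  [[-10, 150, 0], 0],
  [[-10, 170, 0], 0],
  [[-10, 170, 0], 0],
  [[-10, 170, 0], 0],
  [[-10, 170, 0], 0],
])

```text
time: 2.87
tool_pos: [449.2, 239.3, 323.2]
tcp_rot: [180.0, 0.0, 5.7]
ft_force: [0.3, -0.2, -0.3]
finger_gap: 36.2
```

Run:
```python
from h import *
s=snap('wrist','w2'); print(s['xyz'],s['orientation'])
from bench import r; q=r.sense(); print(q['tool_pos'],q['tcp_rot'],q['time'],q['joint_pos'])
```

```text
[520.33261685 246.92387024 445.07838322] [ 1.63887102e+02 -3.03705674e-02 -8.43071083e+01]
[449.29887114 239.1161438  323.27740417] [ 1.79970829e+02 -3.55884404e-04  5.64639576e+00] 2.9167 [ 2.22673252e+01 -7.79920700e+00  9.32701250e+01 -2.81416936e-02
  9.45370844e+01  1.06618705e+02]
```

View pics/w2.png

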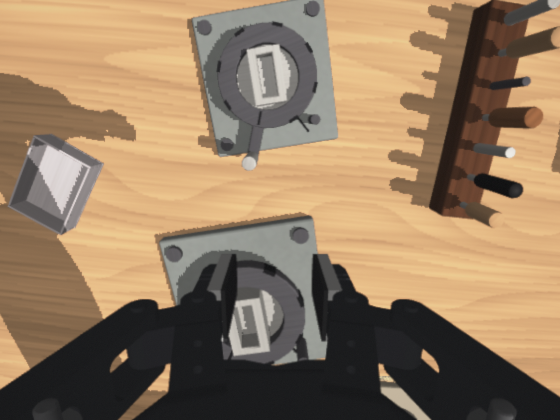

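This shows the target holder: die with slot at about (268,75), knob top at (249,163), stop post at (314,119), black locked mark near (300,122).

Run:
```python
from h import *
s=load('w2'); im=np.asarray(s['pixels']); hsv=cv2.cvtColor(im,cv2.COLOR_RGB2HSV)
a=cv2.resize(im[0:185,180:350],None,fx=3.2,fy=3.2,interpolation=cv2.INTER_CUBIC)
cv2.imwrite('pics/crop2.png',a[...,::-1])
for (u,v) in[(256,60),(268,75),(249,163),(314,119),(235,75),(207,60),(285,85),(255,130)]: print((u,v),hsv[v,u])
br=((hsv[...,2]>170)&(hsv[...,1]<40)).astype(np.uint8)*255
print('die',quad(s,br,58,(235,35,310,115)))
print('knob',quad(s,br,100,(235,145,265,180)))
g=((hsv[...,1]<60)).astype(np.uint8)*255
print('base',quad(s,g,16,(180,0,345,165)))
cv2.imwrite('pics/mask.png',np.hstack([br,g]))
```

```text
(256, 60) [ 18  16 193]
(268, 75) [ 20  12 132]
(249, 163) [ 20  15 203]
(314, 119) [150   8  97]
(235, 75) [150   5  94]
(207, 60) [ 53   9 120]
(285, 85) [ 20  15 210]
(255, 130) [150   8  96]
die (((568.4190063476562, 256.00091552734375), (61.72579574584961, 43.366172790527344), 14.763044357299805), (247, 45, 43, 62))
knob (((473.0404052734375, 269.1916198730469), (13.727129936218262, 13.960346221923828), 31.598276138305664), (242, 157, 15, 13))
base (((558.9920654296875, 257.5338439941406), (185.89041137695312, 159.06924438476562), 14.534067153930664), (192, 0, 146, 165))
```

View pics/crop2.png

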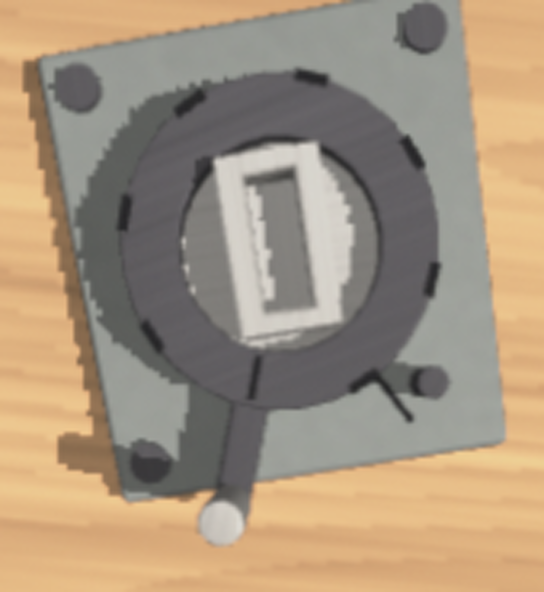

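Run:
```python
from h import *
s=load('w2')
f=lambda L: np.array(L,float)/3.2+[180,0]-0.35
d=onz(s,f([(214,160),(317,142),(342,318),(243,336)]),58)[:,:2]
print(d,d.mean(0)); 
for i,j in((3,0),(2,1),(1,0),(2,3)):
    e=d[i]-d[j]; print(np.linalg.norm(e),np.degrees(np.arctan2(e[1],e[0])))
sl=onz(s,f([(244,182),(297,170),(315,304),(265,312)]),58)[:,:2]; print('slot',sl.mean(0),np.degrees(np.arctan2(*((sl[0]+sl[1]-sl[2]-sl[3])[::-1]))))
b=onz(s,f([(39,58),(507,440),(125,500)]),16)[:,:2]; print(b,(b[0]+b[1])/2)
e=b[0]-b[2];print(np.linalg.norm(e),np.degrees(np.arctan2(e[1],e[0])))
e=b[2]-b[1];print(np.linalg.norm(e),np.degrees(np.arctan2(e[1],e[0])))
c=onz(s,f([(120,215),(439,240),(280,71),(285,409)]),46)[:,:2];print('collar pts',c)
# collar circle
k=np.array([473.0,269.2]); p=onz(s,f([(430,383)]),50)[0,:2]; C=d.mean(0)
for q in(k,p):
    e=q-C; print(np.linalg.norm(e),np.degrees(np.arctan2(e[1],e[0])))
```

```text
[[591.59989156 284.25190129]
 [600.76824982 249.56068273]
 [544.18946056 234.77046681]
 [534.57631073 269.33553656]] [567.78347817 259.47964685]
58.94223195769284 -165.34089297220802
58.479995565377955 -165.35018118513807
35.882299790164595 -75.19607421907389
35.87696610154763 -74.45782172710615
slot [567.05241338 258.98470324] 14.33467129149962
[[628.73942336 356.49901811]
 [506.62776083 161.46650945]
 [466.92752656 314.80667002]] [567.6835921  258.98276378]
167.09680378611424 14.448527117996353
158.39606511461463 104.51532921015387
collar pts [[572.36775883 317.61073222]
 [575.26648312 202.45944254]
 [624.80250723 264.82121372]
 [510.44563447 252.12532515]]
95.28060137660337 174.1446020962922
73.39140977497036 -125.44481374166809
```

Die centre is at about (567.6, 259.2), yaw 14.5°. The knob is at (473, 269), lever at 174° (joint ≈0.2), and the locked position is at about 225.6°. I'll straddle the knob with the jaws tangential.

>>> drive_tool([
  [[12, 15, 0], -6],
  [[24, 30, 0], -11.5],
  [[24, 30, -30], -11.5],
  [[24, 30, -65], -11.5],
  [[24, 30, -100], -11.5],
  [[24, 30, -130], -11.5],
  [[24, 30, -150], -11.5],
  [[24, 30, -150], -11.5],
])

```text
time: 3.58
tool_pos: [470.3, 267.5, 167.6]
tcp_rot: [179.7, 0.4, -5.9]
ft_force: [-1.4, -0.4, -1.1]
finger_gap: 35.9
```

Run:
```python
from h import *
s=snap('wrist','w3')
from bench import r; q=r.sense(); print(q['tool_pos'],q['tcp_rot'],q['time'],q['joint_pos'])
```

```text
[471.62921715 268.32333348 170.82169499] [179.83514246   0.25938134  -5.8780704 ] 3.6333 [ 2.42303580e+01  2.00211965e+00  9.97861389e+01 -1.27550488e-02
  7.85188252e+01  1.20110628e+02]
```

View pics/w3.png

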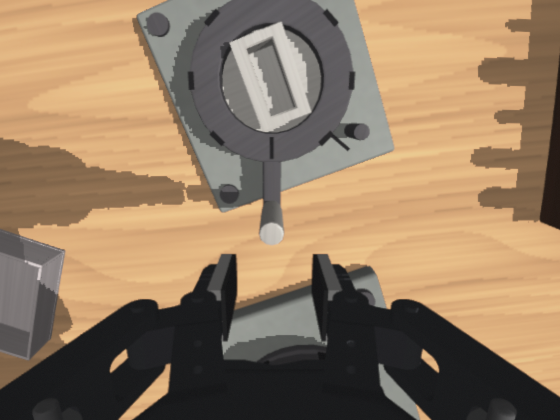

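Run:
```python
from h import *
s=load('w3'); print(s['xyz'],s['orientation']); im=np.asarray(s['pixels']); hsv=cv2.cvtColor(im,cv2.COLOR_RGB2HSV)
br=((hsv[...,2]>170)&(hsv[...,1]<40)).astype(np.uint8)*255
print('knob',quad(s,br,100,(250,215,295,255)))
cv2.imwrite('pics/crop3.png',cv2.resize(im[0:150,200:360],None,fx=4,fy=4,interpolation=cv2.INTER_CUBIC)[...,::-1])
```

```text
[542.34029984 261.30860963 289.01361258] [163.45798511  -0.26747058 -95.87827271]
knob (((472.78497314453125, 269.20574951171875), (13.956422805786133, 13.963752746582031), 68.96595764160156), (260, 223, 24, 22))
```

View pics/crop3.png

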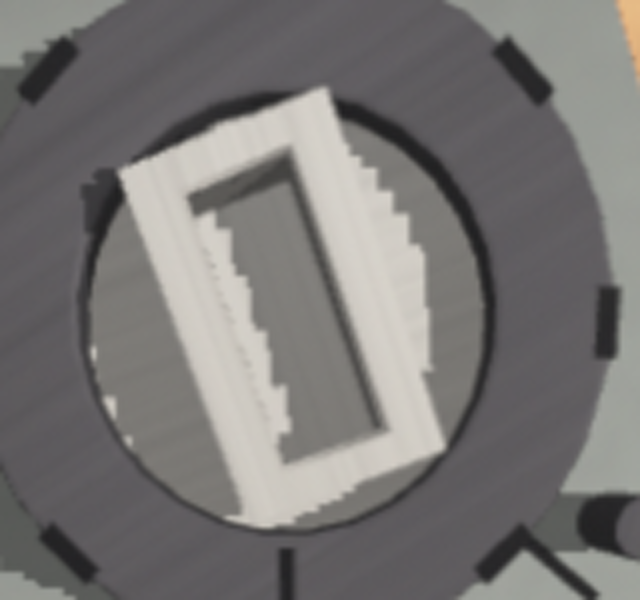

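Run:
```python
from h import *
s=load('w3')
f=lambda L: np.array(L,float)/4+[200,0]-0.4
d=onz(s,f([(119,172),(326,86),(446,448),(246,525)]),58)[:,:2]
print(d,d.mean(0))
for i,j in((0,3),(1,2),(1,0),(2,3)):
    e=d[i]-d[j]; print(np.linalg.norm(e),np.degrees(np.arctan2(e[1],e[0])))
sl=onz(s,f([(187,194),(294,150),(388,432),(280,466)]),58)[:,:2]; print('slot',sl.mean(0),np.degrees(np.arctan2(*((sl[0]+sl[1]-sl[2]-sl[3])[::-1]))))
C=np.array([567.4,259.3]);
for j in (0.2,.4,.6,.8,1.0,1.1,1.15):
    t=np.radians(14.5)+2.583+j; print(j,np.degrees(t),C+95*np.array([np.cos(t),np.sin(t)]))
```

```text
[[592.01278649 284.44171588]
 [601.2451281  249.57540177]
 [543.11643201 234.52929529]
 [533.78110249 270.15384664]] [567.53886227 259.67506489]
59.958921173500585 13.785890505084142
60.04440548346034 14.512013025917394
36.06793578412284 -75.16887745802963
36.82739518414109 -75.31594644443537
slot [567.40348282 259.23113576] 13.751510992808656
0.2 173.95415438490815 [472.92839591 269.30579931]
0.4 185.41331028752458 [472.82369282 250.33773913]
0.6 196.87246619014107 [476.48944865 231.726976  ]
0.8 208.3316220927575 [483.77952127 214.21546233]
1.0 219.790777995374 [494.4032785 198.5013269]
1.1 225.52035594668223 [500.83769732 191.51755491]
1.15 228.38514492233634 [504.30859316 188.27553673]
```

Both views agree: die (567.4, 259.3), yaw ≈14.4°, knob (472.8, 269.2). Lowering around the knob.

>>> drive_tool([
  [[0, 0, -15], 0],
  [[0, 0, -35], 0],
  [[0, 0, -55], 0],
  [[0, 0, -72], 0],
  [[0, 0, -85], 0],
  [[0, 0, -88], 0],
  [[0, 0, -88], 0],
  [[0, 0, -88], 0],
])

```text
time: 4.3
tool_pos: [473.9, 270.7, 86.9]
tcp_rot: [-179.9, -0.1, -5.8]
ft_force: [0.2, 0.4, 0.7]
finger_gap: 36.1
```

Run:
```python
from h import *
s=snap('wrist','w4')
from bench import r; q=r.sense(); print(q['tool_pos'],q['tcp_rot'],q['time'],q['ft_force'])
```

```text
[474.05167938 270.87115002  87.13648383] [-1.79927582e+02 -1.27885129e-01 -5.76720237e+00] 4.35 [ 0.50818982  0.03536284 -0.23282309]
```

View pics/w4.png

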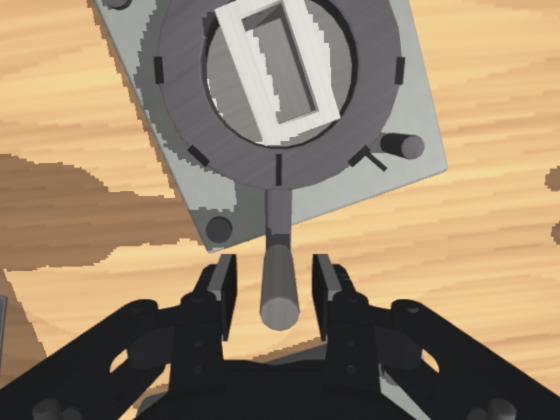

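Run:
```python
import numpy as np
C=np.array([567.4,259.3]);
P=lambda a:C+95*np.array([np.cos(np.radians(a)),np.sin(np.radians(a))])
for a in list(np.arange(174,230.1,4))+[225.5,226,227,228,229,230]: print(a,(P(a)-P(174)).round(1),(P(a)-P(206)).round(1))
```

```text
174.0 [0. 0.] [-9.1 51.6]
178.0 [-0.5 -6.6] [-9.6 45. ]
182.0 [ -0.5 -13.2] [-9.6 38.3]
186.0 [  0.  -19.9] [-9.1 31.7]
190.0 [  0.9 -26.4] [-8.2 25.1]
194.0 [  2.3 -32.9] [-6.8 18.7]
198.0 [  4.1 -39.3] [-5.  12.3]
202.0 [  6.4 -45.5] [-2.7  6.1]
206.0 [  9.1 -51.6] [0. 0.]
210.0 [ 12.2 -57.4] [ 3.1 -5.9]
214.0 [ 15.7 -63.1] [  6.6 -11.5]
218.0 [ 19.6 -68.4] [ 10.5 -16.8]
222.0 [ 23.9 -73.5] [ 14.8 -21.9]
226.0 [ 28.5 -78.3] [ 19.4 -26.7]
230.0 [ 33.4 -82.7] [ 24.3 -31.1]
225.5 [ 27.9 -77.7] [ 18.8 -26.1]
226 [ 28.5 -78.3] [ 19.4 -26.7]
227 [ 29.7 -79.4] [ 20.6 -27.8]
228 [ 30.9 -80.5] [ 21.8 -29. ]
229 [ 32.2 -81.6] [ 23.1 -30.1]
230 [ 33.4 -82.7] [ 24.3 -31.1]
```

>>> drive_tool([
  [[-0.5, -6.6, 0], 4],
  [[-0.5, -13.2, 0], 8],
  [[0, -19.9, 0], 12],
  [[0.9, -26.4, 0], 16],
  [[2.3, -32.9, 0], 20],
  [[4.1, -39.3, 0], 24],
  [[6.4, -45.5, 0], 28],
  [[9.1, -51.6, 0], 32],
], fingers=22)

```text
time: 5.02
tool_pos: [482.6, 219.3, 87.0]
tcp_rot: [-180.0, -0.1, 26.5]
ft_force: [-1.5, 1.3, 1.0]
finger_gap: 21.9
```

>>> drive_tool([
  [[3.1, -5.9, 0], 4],
  [[6.6, -11.5, 0], 8],
  [[9, -15, 0], 11],
  [[11.5, -18.5, 0], 14],
  [[13.5, -20.6, 0], 16],
  [[15.8, -23, 0], 18],
  [[17, -24.4, 0], 19],
  [[18.8, -26.1, 0], 20],
])

```text
time: 5.68
tool_pos: [501.4, 193.1, 86.5]
tcp_rot: [180.0, -0.1, 46.3]
ft_force: [-2.7, 1.1, 0.9]
finger_gap: 22.1
```

Run:
```python
from h import *
s=snap('wrist','w5')
from bench import r; q=r.sense(); print(q['tool_pos'],q['tcp_rot'],q['time'],q['ft_force'],q['finger_gap'])
```

```text
[501.69341906 192.81842256  86.39071911] [ 1.79949521e+02 -9.05374370e-02  4.63543079e+01] 5.7333 [-0.18261375  0.29104779  1.11216075] 21.85810943172458
```

View pics/w5.png

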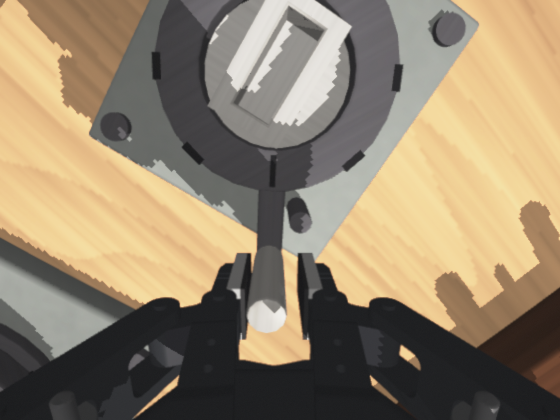

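The lever is close to the post, at (272,205) against (299,212). I'll push on gently until the force rises.

>>> drive_tool([
  [[0.7, -0.7, 0], 0],
  [[1.4, -1.4, 0], 0],
  [[2.1, -2.1, 0], 0],
  [[2.8, -2.8, 0], 0],
  [[3.5, -3.5, 0], 0],
  [[3.5, -3.5, 0], 0],
  [[3.5, -3.5, 0], 0],
  [[3.5, -3.5, 0], 0],
])

```text
time: 6.4
tool_pos: [503.5, 190.3, 85.4]
tcp_rot: [-179.9, 0.0, 46.3]
ft_force: [-5.8, 5.9, 5.1]
finger_gap: 22.0
```

Run:
```python
from h import *
s=snap('wrist','w6')
from bench import r; q=r.sense(); print(q['tool_pos'],q['tcp_rot'],q['time'],q['ft_force'],q['finger_gap'])
```

```text
[503.4425225  190.23373781  85.33610919] [-1.79880685e+02  9.25589856e-03  4.62505656e+01] 6.45 [-5.95415162  5.79493981  3.75446369] 22.31760291761031
```

View pics/w6.png

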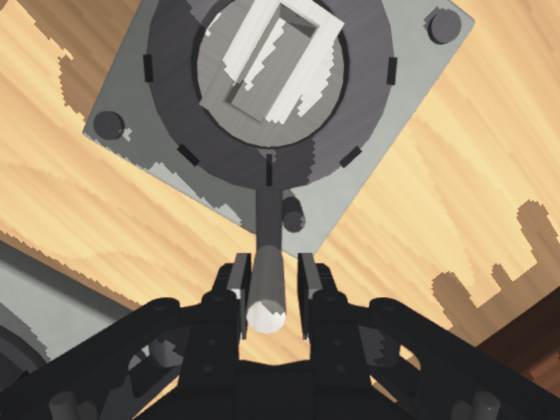

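>>> drive_tool([
  [[0.7, -0.7, 0], 0],
  [[1.4, -1.4, 0], 0],
  [[2, -2, 0], 0],
  [[2, -2, 0], 0],
  [[2, -2, 0], 0],
  [[2, -2, 0], 0],
  [[2, -2, 0], 0],
  [[2, -2, 0], 0],
])

```text
time: 7.12
tool_pos: [503.7, 190.1, 85.2]
tcp_rot: [-179.6, 0.0, 46.3]
ft_force: [-14.4, 14.3, 10.2]
finger_gap: 22.2
```

Run:
```python
from h import *
from bench import r; q=r.sense(); print(q['tool_pos'],q['tcp_rot'],q['time'],q['ft_force'],q['finger_gap'])
```

```text
[503.66443666 190.05071337  85.21577   ] [-1.79639888e+02  4.25490210e-02  4.62961424e+01] 7.1167 [-14.43452596  14.26180587  10.15568004] 22.24977515854614
```

It's hard against the stop: 20 N with no motion. I'll ease off, open, and lift.

>>> drive_tool([
  [[-2, 2, 0], 0],
  [[-4, 4, 0], 0],
  [[-4.5, 4.5, 0], 0],
  [[-4.5, 4.5, 0], 0],
  [[-4.5, 4.5, 0], 0],
  [[-4.5, 4.5, 15], 0],
  [[-4.5, 4.5, 40], 0],
  [[-4.5, 4.5, 75], 0],
], fingers=36)

```text
time: 7.78
tool_pos: [499.7, 190.8, 157.9]
tcp_rot: [-179.8, 0.3, 46.2]
ft_force: [0.4, 0.2, 0.2]
finger_gap: 36.0
```

>>> drive_tool([
  [[0, 0, 35], 0],
  [[-10, 0, 70], -5],
  [[-20, 10, 105], -10],
  [[-30, 20, 140], -16],
  [[-35, 30, 165], -22],
  [[-40, 35, 165], -26],
  [[-40, 35, 165], -32],
  [[-40, 35, 165], -32],
])

```text
time: 8.45
tool_pos: [462.0, 227.0, 326.2]
tcp_rot: [180.0, -0.1, 14.0]
ft_force: [0.4, -0.3, -0.5]
finger_gap: 36.2
```

Run:
```python
from h import *
s=snap('wrist','w7'); 
from bench import r; q=r.sense(); print(q['tool_pos'],q['tcp_rot'],q['time'],q['ft_force'],q['finger_gap'])
```

```text
[461.85810562 226.70041802 325.44368717] [ 1.79988793e+02 -2.59836780e-02  1.43265081e+01] 8.5 [ 0.22879924 -0.75395866 -0.38862511] 35.8677955969148
```

View pics/w7.png

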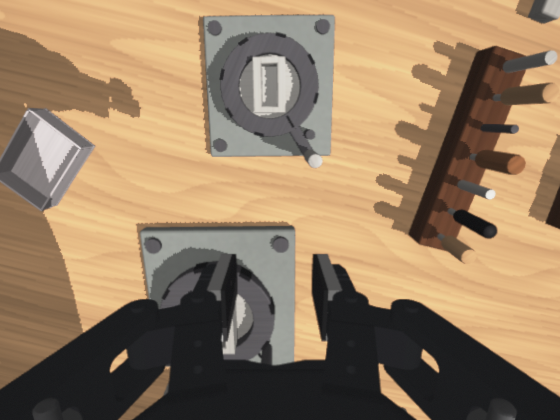

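The lever now touches the post at (309,134), with the knob at (315,160). I'll re-measure the knob angle and the die from this aligned view.

Run:
```python
from h import *
s=load('w7'); im=np.asarray(s['pixels']); hsv=cv2.cvtColor(im,cv2.COLOR_RGB2HSV)
br=((hsv[...,2]>170)&(hsv[...,1]<40)).astype(np.uint8)*255
k=quad(s,br,100,(304,150,330,172)); print('knob',k)
e=np.array(k[0][0])-[567.4,259.3]; print(np.linalg.norm(e),np.degrees(np.arctan2(e[1],e[0]))%360-14.4-148)
g=((hsv[...,1]<60)).astype(np.uint8)*255
print('base',quad(s,g,16,(195,5,345,156)))
cv2.imwrite('pics/crop4.png',cv2.resize(im[20:160,210:340],None,fx=5,fy=5,interpolation=cv2.INTER_CUBIC)[:600,:,::-1])
```

```text
knob (((501.0289306640625, 191.59877014160156), (13.971578598022461, 12.944281578063965), 15.622795104980469), (309, 154, 13, 14))
94.80809759263985 63.16842527552842
base (((567.3905639648438, 259.75274658203125), (168.566162109375, 159.0011749267578), 14.495469093322754), (203, 15, 132, 141))
```

View pics/crop4.png

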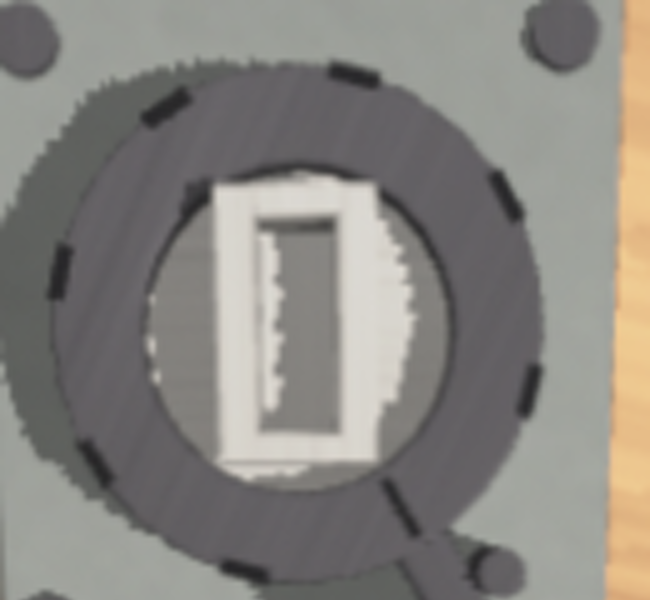

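Collar at 63.2° = 1.10 rad, so it is locked. Die at (567.4, 259.6), yaw 14.45°. Now to the punch.

>>> drive_tool([
  [[5, -30, 0], 0],
  [[12, -65, 0], 0],
  [[20, -103, 0], 0],
  [[28, -141, 0], -2],
  [[36, -180, 0], -4],
  [[44, -219, 0], -6],
  [[52, -258, 0], -8],
  [[60, -297, 0], -10.5],
], fingers=64)

```text
time: 9.17
tool_pos: [521.5, -72.7, 324.7]
tcp_rot: [-180.0, 0.0, 3.8]
ft_force: [0.5, 0.9, -0.3]
finger_gap: 63.8
```

>>> drive_tool([
  [[8, -38, 0], 0],
  [[16, -76, 0], 0],
  [[24, -112, -10], 0],
  [[29, -140, -35], 0],
  [[29.7, -155, -70], 0],
  [[29.7, -159.7, -100], 0],
  [[29.7, -159.7, -120], 0],
  [[29.7, -159.7, -120], 0],
])

```text
time: 9.83
tool_pos: [547.8, -229.4, 198.0]
tcp_rot: [-179.7, 0.6, 3.8]
ft_force: [0.2, 0.5, -1.8]
finger_gap: 64.0
```

Run:
```python
from h import *
s=snap('wrist','w8'); 
from bench import r; q=r.sense(); print(q['tool_pos'],q['tcp_rot'],q['time'],q['ft_force'],q['finger_gap'])
```

```text
[ 549.16681217 -229.58622162  201.470738  ] [-179.78494494    0.35812805    3.8385041 ] 9.8833 [-0.4648565   0.43919154  0.45993234] 64.19753360122208
```

View pics/w8.png

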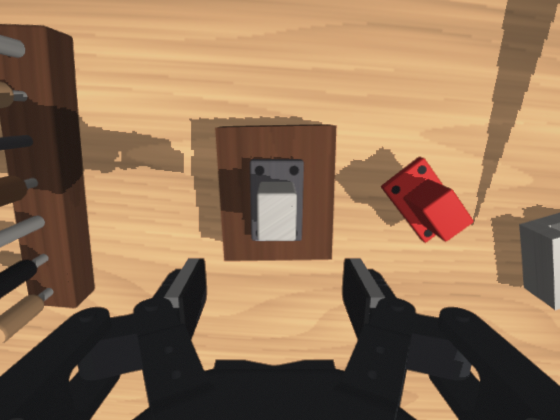

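Run:
```python
from h import *
s=load('w8'); im=np.asarray(s['pixels']); hsv=cv2.cvtColor(im,cv2.COLOR_RGB2HSV)
sh=((hsv[...,2]>150)&(hsv[...,1]<40)).astype(np.uint8)*255
print('shank',quad(s,sh,100,(245,150,310,250)))
pl=((hsv[...,1]<60)).astype(np.uint8)*255
print('plate',quad(s,pl,57,(235,140,312,182)),quad(s,pl,57,(235,140,312,250)))
```

```text
shank (((551.039794921875, -230.29310607910156), (34.400272369384766, 26.97315788269043), 3.9241225719451904), (258, 194, 39, 47))
plate (((577.954833984375, -228.0872039794922), (18.09566307067871, 43.53279495239258), 3.8806939125061035), (250, 159, 54, 23)) (((551.9220581054688, -229.7527313232422), (70.26726531982422, 43.73314666748047), 3.8806939125061035), (250, 159, 54, 82))
```

>>> drive_tool([
  [[0, 0, -25], 0],
  [[0, 0, -55], 0],
  [[0, 0, -80], 0],
  [[0, 0, -100], 0],
  [[0, 0, -112], 0],
  [[0, 0, -120], 0],
  [[0, 0, -122], 0],
  [[0, 0, -122], 0],
])

```text
time: 10.55
tool_pos: [552.1, -230.1, 84.4]
tcp_rot: [180.0, -0.1, 3.8]
ft_force: [-0.7, 0.1, 0.3]
finger_gap: 64.2
```

Run:
```python
from h import *
s=snap('wrist','w9'); 
from bench import r; q=r.sense(); print(q['tool_pos'],q['tcp_rot'],q['time'],q['ft_force'],q['finger_gap'])
```

```text
[ 552.42932076 -230.32801226   84.91547612] [ 1.79936157e+02 -1.05067879e-01  3.77387149e+00] 10.6 [-0.06419668 -0.34806389 -0.24505267] 63.877023894790675
```

View pics/w9.png

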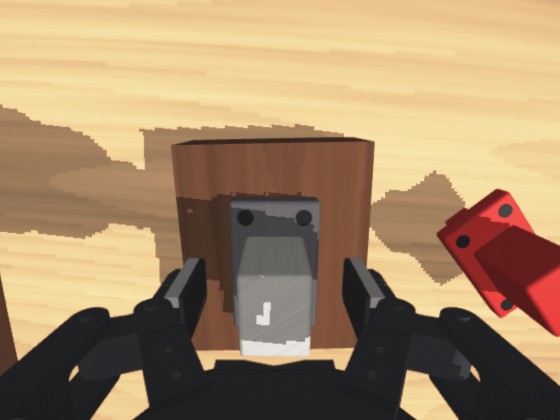

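The shank is centred between the jaws at column ~275. Closing.

>>> drive_tool([
  [[0, 0, -1], 0],
  [[0, 0, -1], 0],
  [[0, 0, -1], 0],
  [[0, 0, -1], 0],
  [[0, 0, -1], 0],
  [[0, 0, -1], 0],
  [[0, 0, -1], 0],
  [[0, 0, -1], 0],
], fingers=20, squeeze=80)

```text
time: 11.27
tool_pos: [552.1, -230.3, 83.5]
tcp_rot: [179.9, -0.1, 3.7]
ft_force: [-0.1, -0.6, 6.3]
finger_gap: 27.1
```

>>> drive_tool([
  [[0, 0, 2], 0],
  [[0, 0, 4], 0],
  [[0, 0, 8], 0],
  [[0, 0, 13], 0],
  [[0, 0, 20], 0],
  [[0, 0, 28], 0],
  [[0, 0, 38], 0],
  [[0, 0, 50], 0],
])

```text
time: 11.93
tool_pos: [551.2, -229.8, 133.1]
tcp_rot: [-180.0, 0.0, 3.7]
ft_force: [-0.6, 0.4, -7.4]
finger_gap: 27.3
```

Run:
```python
from h import *
s=snap('wrist','w10'); 
from bench import r; q=r.sense(); print(q['tool_pos'],q['tcp_rot'],q['time'],q['ft_force'],q['finger_gap'])
```

```text
[ 552.85838253 -230.60152105  136.69580208] [179.87889782  -0.20013895   3.74662289] 11.9833 [ 1.6271163  -1.68829696 -5.08206199] 27.342616011227438
```

View pics/w10.png

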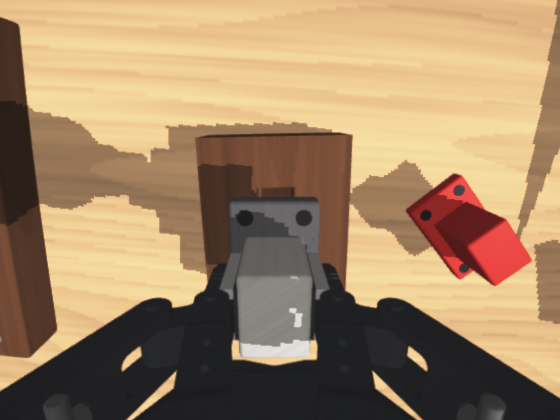

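The punch is held (gap 27.3 mm) and clear of the stand. I'll lift, then carry it over the rack.

>>> drive_tool([
  [[0, 0, 15], 0],
  [[0, 0, 35], 0],
  [[0, 0, 58], 0],
  [[0, 0, 82], 0],
  [[0, 0, 105], 0],
  [[0, 0, 122], 0],
  [[0, 5, 130], 0],
  [[0, 15, 130], 0],
])

```text
time: 12.65
tool_pos: [552.6, -215.9, 265.7]
tcp_rot: [179.8, -0.3, 3.7]
ft_force: [0.2, -0.3, -7.4]
finger_gap: 27.2
```

>>> drive_tool([
  [[1, 15, 0], 0],
  [[2, 35, 0], 0],
  [[3, 60, 0], 0],
  [[4, 88, 0], 0],
  [[5, 118, 0], 1],
  [[6, 148, 0], 2],
  [[7, 178, 0], 3],
  [[8, 208, 0], 4],
])

```text
time: 13.32
tool_pos: [557.8, -3.8, 259.8]
tcp_rot: [-179.9, 0.2, 7.8]
ft_force: [0.9, 0.3, -7.5]
finger_gap: 27.5
```

>>> drive_tool([
  [[1, 30, 0], 1],
  [[2, 60, 0], 2],
  [[3, 90, 0], 3],
  [[4, 120, 0], 4],
  [[5, 150, 0], 5],
  [[6, 180, 0], 6],
  [[7, 208, 0], 6.6],
  [[8, 233, 0], 6.6],
])

```text
time: 13.98
tool_pos: [565.1, 229.2, 259.6]
tcp_rot: [-180.0, 0.2, 14.5]
ft_force: [0.6, 0.4, -7.3]
finger_gap: 27.1
```

>>> drive_tool([
  [[0.3, 18, 0], 0],
  [[0.3, 28, 0], 0],
  [[0.3, 32, -5], 0],
  [[0.3, 33.5, -15], 0],
  [[0.3, 33.5, -30], 0],
  [[0.3, 33.5, -45], 0],
  [[0.3, 33.5, -55], 0],
  [[0.3, 33.5, -55], 0],
])

```text
time: 14.65
tool_pos: [565.7, 257.8, 202.6]
tcp_rot: [179.9, 0.4, 14.3]
ft_force: [0.2, -0.9, -8.4]
finger_gap: 27.2
```

Run:
```python
from h import *
s=snap('wrist','w11');  s=snap('scene','s11'); snap('top','t11')
im=np.asarray(s['pixels'])
cv2.imwrite('pics/crop5.png',cv2.resize(im[80:230,270:420],None,fx=4,fy=4,interpolation=cv2.INTER_CUBIC)[...,::-1])
from bench import r; q=r.sense(); print(q['tool_pos'],q['tcp_rot'],q['time'],q['ft_force'],q['finger_gap'])
```

```text
[567.98173737 259.08824118 207.64801116] [ 1.79995149e+02 -1.64831850e-02  1.42998302e+01] 14.8 [-0.20450649 -0.46888146 -6.1354235 ] 26.96858544782283
```

View pics/w11.png

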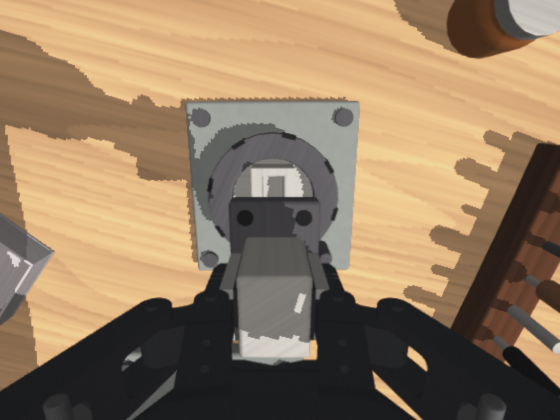

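View pics/crop5.png

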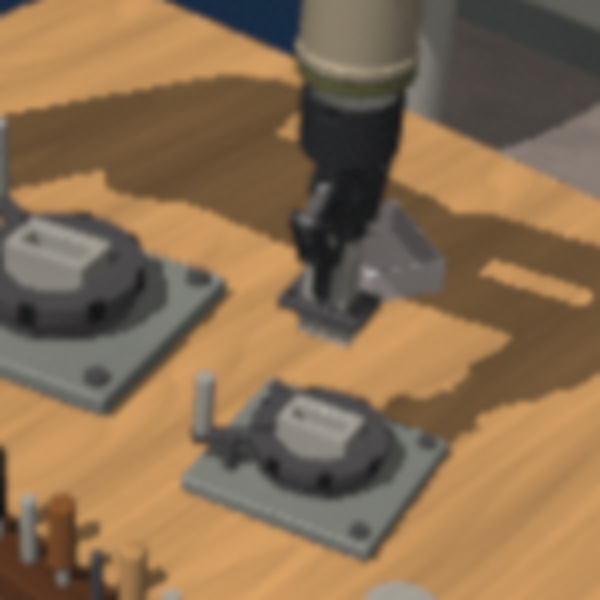

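Run:
```python
from h import *
s=load('w11'); im=np.asarray(s['pixels']); hsv=cv2.cvtColor(im,cv2.COLOR_RGB2HSV)
cv2.imwrite('pics/crop6.png',cv2.resize(im[155:375,205:345],None,fx=3,fy=3,interpolation=cv2.INTER_CUBIC)[:600,:,::-1]) 
T=np.array([567.98,259.09,207.65]); y=np.radians(14.3)
for zz in(-26.5,):
    P=onz(s,[(230.5,197.5),(319.5,197.5)],T[2]+zz)[:,:2]-T[:2]
    print(P@np.array([[np.cos(y),-np.sin(y)],[np.sin(y),np.cos(y)]]))
P=onz(s,[(247,236),(307,236)],T[2]+16.5)[:,:2]-T[:2]
print(P@np.array([[np.cos(y),-np.sin(y)],[np.sin(y),np.cos(y)]]))
for t,u in(('w10',0),):
    q=load(t);print(q['xyz'])
```

```text
[[ 34.55924968  19.41303817]
 [ 34.53929361 -21.1990471 ]]
[[ 32.07937891   8.52270663]
 [ 32.06591523 -11.3047548 ]]
[ 622.56863338 -224.66144615  254.96625162]
```

View pics/crop6.png

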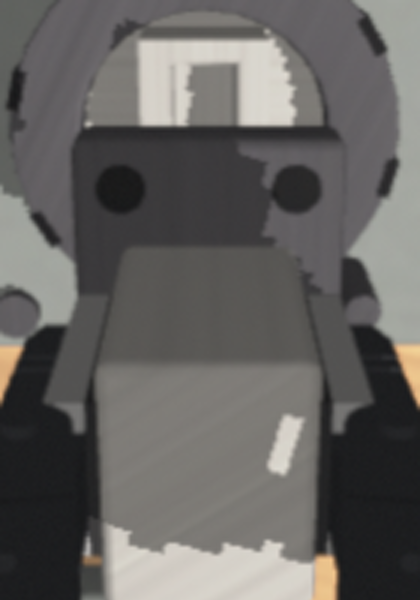

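The strip at row 197 is the plate's lower edge, since the camera sees its far face. I'll recompute with the right heights.

Run:
```python
from h import *
s=load('w11')
T=np.array([567.98,259.09,207.65]); y=np.radians(14.3)
M=np.array([[np.cos(y),-np.sin(y)],[np.sin(y),np.cos(y)]])
for uv,dz in (([(230.5,197.5),(319.5,197.5)],-38.5),([(230.5,202.5),(319.5,202.5)],-26.5),([(246.5,237.5),(306.5,237.5)],-26.5),([(237.7,276),(311.9,276)],16.5)):
    P=onz(s,uv,T[2]+dz)[:,:2]-T[:2]; print((P@M).round(1), np.ptp(P@M,axis=0).round(1))
```

```text
[[ 31.6  21.1]
 [ 31.6 -23. ]] [ 0. 44.]
[[ 32.2  19.5]
 [ 32.2 -21.3]] [ 0.  40.8]
[[ 15.1  12.6]
 [ 15.1 -15.8]] [ 0.  28.4]
[[ 17.4  12.1]
 [ 17.4 -13.4]] [ 0.  25.5]
```

The arm was still settling in that picture, so I'll take a settled one and measure plate and die in the same frame.

Run:
```python
from h import *
from bench import r
s=snap('wrist','w12'); q=r.sense(); T=q['tool_pos']; print(T,q['tcp_rot'],q['joint_pos'],q['time'])
im=np.asarray(s['pixels'])
cv2.imwrite('pics/crop7.png',cv2.resize(im[85:285,180:370],None,fx=4,fy=4,interpolation=cv2.INTER_CUBIC)[:600,:,::-1])
```

```text
[568.35576383 259.37414625 208.3619553 ] [-1.79995269e+02 -9.22312529e-02  1.43104542e+01] [ 1.98314177e+01  1.25196179e+01  8.43406787e+01 -4.19552617e-03
  8.30474449e+01  9.55214642e+01] 14.85
```

View pics/crop7.png

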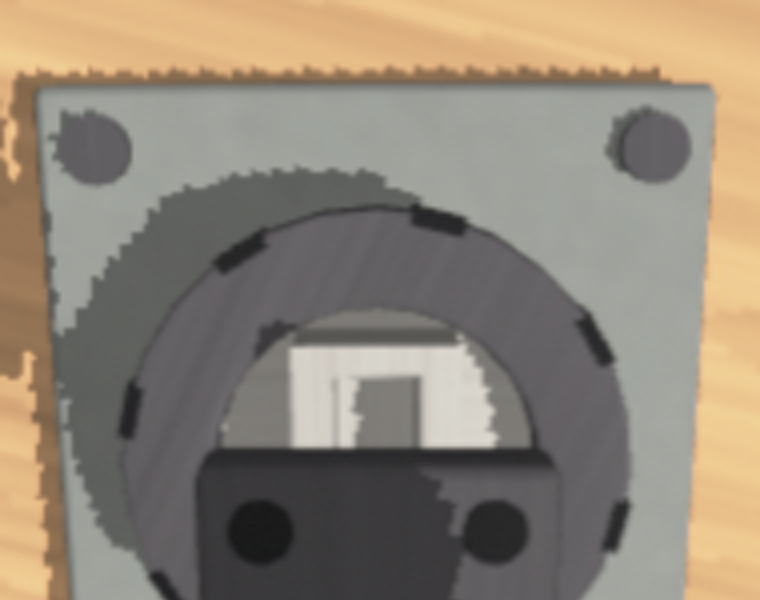

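Run:
```python
from h import *
s=load('w12'); print(s['xyz'],s['orientation'])
f=lambda L: np.array(L,float)/4+[180,85]-0.4
T=np.array([568.36,259.37,208.36]); y=np.radians(14.4); M=np.array([[np.cos(y),-np.sin(y)],[np.sin(y),np.cos(y)]])
for n,uv,z in (('die edge',[(289,347),(465,347)],58),('slot edge',[(333,376),(421,376)],58),('plate low',[(200,452),(556,452)],T[2]-38.5),('plate top',[(197,470),(558,470)],T[2]-26.5)):
    P=onz(s,f(uv),z)[:,:2]; Q=(P-T[:2])@M; print(n,Q.round(1),Q.mean(0).round(2))
e=np.diff(onz(s,f([(40,88),(713,88)]),16)[:,:2],axis=0)[0]; print(np.degrees(np.arctan2(e[1],e[0]))+90,np.hypot(*e))
```

```text
[637.18955475 277.01014535 329.56121822] [ 1.63914298e+02  2.20475009e-03 -7.56905317e+01]
die edge [[ 28.8  18.8]
 [ 28.8 -18.4]] [28.78  0.19]
slot edge [[22.6  9.6]
 [22.6 -9.2]] [22.57  0.2 ]
plate low [[ 32.8  22.6]
 [ 32.7 -22.7]] [ 3.278e+01 -1.000e-02]
plate top [[ 33.5  21.4]
 [ 33.4 -21.3]] [33.47  0.05]
14.307933689054494 156.62989008892663
```

Punch and die agree to within about 1 mm. I'll descend part way and recheck.

>>> drive_tool([
  [[0.1, 0, -12], 0],
  [[0.2, 0, -25], 0],
  [[0.3, 0.1, -38], 0],
  [[0.4, 0.2, -48], 0],
  [[0.4, 0.2, -56], 0],
  [[0.4, 0.2, -61], 0],
  [[0.4, 0.2, -62], 0],
  [[0.4, 0.2, -62], 0],
])

```text
time: 15.52
tool_pos: [567.9, 259.7, 144.7]
tcp_rot: [180.0, 0.0, 14.3]
ft_force: [0.0, 0.2, -7.3]
finger_gap: 26.9
```

>>> drive_tool([
  [[0, 0, 0], 0],
  [[0, 0, 0], 0],
  [[0, 0, 0], 0],
  [[0, 0, 0], 0],
  [[0, 0, 0], 0],
  [[0, 0, 0], 0],
  [[0, 0, 0], 0],
  [[0, 0, 0], 0],
])

```text
time: 16.18
tool_pos: [568.1, 259.8, 145.3]
tcp_rot: [-180.0, 0.0, 14.3]
ft_force: [0.7, 0.2, -7.9]
finger_gap: 27.2
```

Run:
```python
from h import *
from bench import r
s=snap('wrist','w13'); q=r.sense(); print(q['tool_pos'],q['tcp_rot'],q['ft_force'],q['time'],q['finger_gap'],s['xyz'],s['orientation'])
im=np.asarray(s['pixels']); cv2.imwrite('pics/crop8.png',cv2.resize(im[85:285,180:370],None,fx=4,fy=4,interpolation=cv2.INTER_CUBIC)[:600,:,::-1])
s=snap('scene','s13'); im=np.asarray(s['pixels'])
cv2.imwrite('pics/crop9.png',cv2.resize(im[110:220,300:400],None,fx=5.4,fy=5.4,interpolation=cv2.INTER_CUBIC)[...,::-1])
```

```text
[568.13554779 259.79392293 145.31639136] [ 1.79998989e+02 -2.22092792e-04  1.43431265e+01] [-0.07407615 -0.38788787 -7.28397564] 16.2333 26.90028982482464 [637.36230972 277.79137083 267.2130876 ] [ 1.63899258e+02  6.73688611e-03 -7.56451024e+01]
```

View pics/crop8.png

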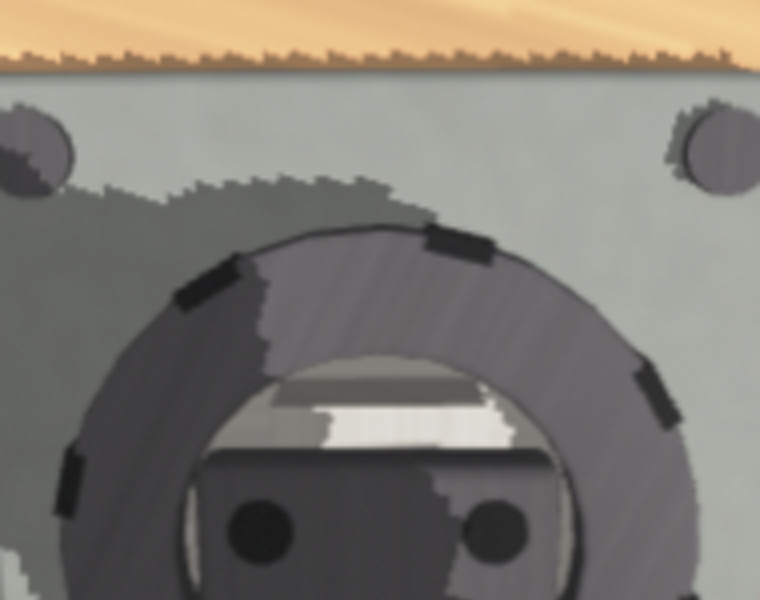

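View pics/crop9.png

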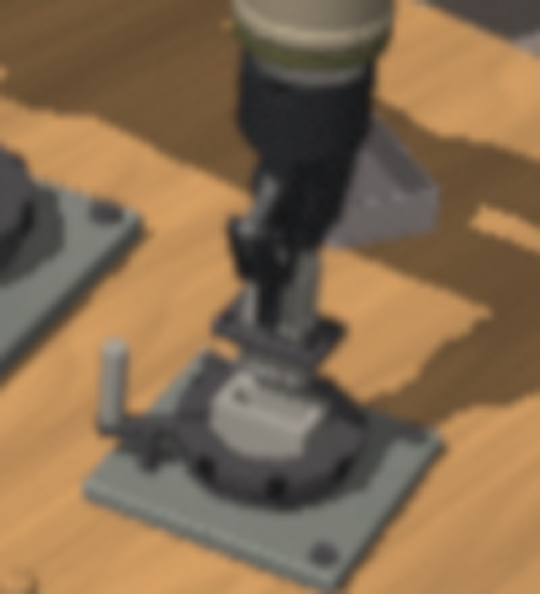

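Run:
```python
from h import *
s=load('w13')
f=lambda L: np.array(L,float)/4+[180,85]-0.4
T=np.array([568.14,259.79,145.3]); y=np.radians(14.4); M=np.array([[np.cos(y),-np.sin(y)],[np.sin(y),np.cos(y)]])
for n,uv,z in (('die edge',[(272,405),(485,405)],58),('base far edge',[(100,73),(700,73)],16),('collar far',[(380,226)],46),('collar sides',[(60,530),(698,530)],46),('plate low',[(200,452),(556,452)],T[2]-38.5),('plate top',[(197,470),(558,470)],T[2]-26.5)):
    P=onz(s,f(uv),z)[:,:2]; Q=(P-T[:2])@M; print(n,Q.round(1),Q.mean(0).round(2))
# scene: nose bottom corners predicted
c=load('s13')
for b in (80,83,86):
    C=np.array([567.4,259.6]); L=np.array([[22,8],[22,-8],[-22,-8]])@M.T+C
    print(b,((proj(c,np.c_[L,np.full(3,b)])-[300,110])*5.4).round(0).tolist())
L=np.array([[30,18],[30,-18],[-30,-18],[-30,18]])@M.T+C
print(((proj(c,np.c_[L,np.full(4,58)])-[300,110])*5.4).round(0).tolist())
L=np.array([[35,22],[35,-22],[-35,-22]])@M.T+C
print('plate low',((proj(c,np.c_[L,np.full(3,108)])-[300,110])*5.4).round(0).tolist())
```

```text
die edge [[ 29.3  17.7]
 [ 29.3 -17.4]] [29.28  0.14]
base far edge [[ 83.7  51.8]
 [ 83.7 -59.7]] [83.67 -3.93]
collar far [[57.5 -0.1]] [57.48 -0.13]
collar sides [[  4.1  57.4]
 [  4.  -57.3]] [4.06 0.06]
plate low [[ 33.   23. ]
 [ 33.  -22.5]] [33.03  0.23]
plate top [[ 33.7  21.7]
 [ 33.7 -21.1]] [33.72  0.29]
80 [[312.0, 379.0], [300.0, 394.0], [233.0, 369.0]]
83 [[312.0, 375.0], [300.0, 390.0], [234.0, 365.0]]
86 [[313.0, 371.0], [301.0, 386.0], [234.0, 361.0]]
[[327.0, 404.0], [301.0, 436.0], [211.0, 403.0], [238.0, 371.0]]
plate low [[346.0, 337.0], [314.0, 376.0], [206.0, 337.0]]
```

>>> drive_tool([
  [[0.1, 0, -2], 0],
  [[0.2, 0, -5], 0],
  [[0.4, 0, -8], 0],
  [[0.5, 0, -11], 0],
  [[0.5, 0, -13], 0],
  [[0.5, 0, -14], 0],
  [[0.5, 0, -14], 0],
  [[0.5, 0, -14], 0],
])

```text
time: 16.95
tool_pos: [568.6, 259.8, 131.2]
tcp_rot: [180.0, 0.0, 14.3]
ft_force: [-0.7, 0.1, -7.3]
finger_gap: 27.2
```

>>> drive_tool([
  [[0, 0, 0], 0],
  [[0, 0, 0], 0],
  [[0, 0, 0], 0],
  [[0, 0, 0], 0],
  [[0, 0, 0], 0],
  [[0, 0, 0], 0],
  [[0, 0, 0], 0],
  [[0, 0, 0], 0],
])

```text
time: 17.62
tool_pos: [568.6, 259.8, 131.3]
tcp_rot: [-180.0, -0.0, 14.3]
ft_force: [0.4, 0.3, -7.4]
finger_gap: 27.1
```

Run:
```python
from h import *
from bench import r
s=snap('wrist','w14'); q=r.sense(); print(q['tool_pos'],q['tcp_rot'],q['ft_force'],q['time'],q['finger_gap'],q['qd'].round(3))
im=np.asarray(s['pixels']); cv2.imwrite('pics/crop10.png',cv2.resize(im[85:285,180:370],None,fx=4,fy=4,interpolation=cv2.INTER_CUBIC)[:600,:,::-1])
s=snap('scene','s14'); im=np.asarray(s['pixels'])
cv2.imwrite('pics/crop11.png',cv2.resize(im[155:215,315:375],None,fx=10,fy=10,interpolation=cv2.INTER_CUBIC)[...,::-1])
cv2.imwrite('pics/s14.png',im[...,::-1])
y=np.radians(14.4); M=np.array([[np.cos(y),-np.sin(y)],[np.sin(y),np.cos(y)]]);C=np.array([567.4,259.6])
for n,a,b,z in(('nose',22,8,68),('nosetop',22,8,93),('platelow',35,22,93),('die',30,18,58)):
    L=np.array([[a,b],[a,-b],[-a,-b],[-a,b]])@M.T+C
    print(n,((proj(s,np.c_[L,np.full(4,z)])-[315,155])*10).round(0).tolist())
```

```text
[568.6206845  259.77482575 131.27295662] [-1.79998140e+02  2.90394149e-03  1.43392263e+01] [-0.24933691 -0.1923966  -7.69876049] 17.6667 27.214689676898143 [ 0.057  0.038 -0.031  0.076  0.111  0.081]
nose [[424.0, 282.0], [402.0, 308.0], [279.0, 263.0], [302.0, 238.0]]
nosetop [[431.0, 221.0], [409.0, 247.0], [285.0, 202.0], [307.0, 176.0]]
platelow [[487.0, 211.0], [427.0, 284.0], [228.0, 211.0], [291.0, 141.0]]
die [[456.0, 298.0], [408.0, 358.0], [241.0, 296.0], [291.0, 238.0]]
```

View pics/crop10.png

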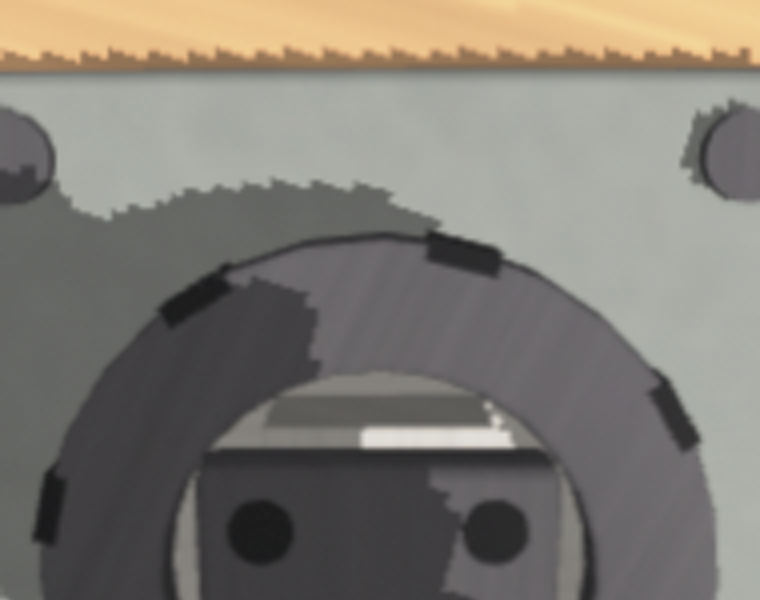

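View pics/crop11.png

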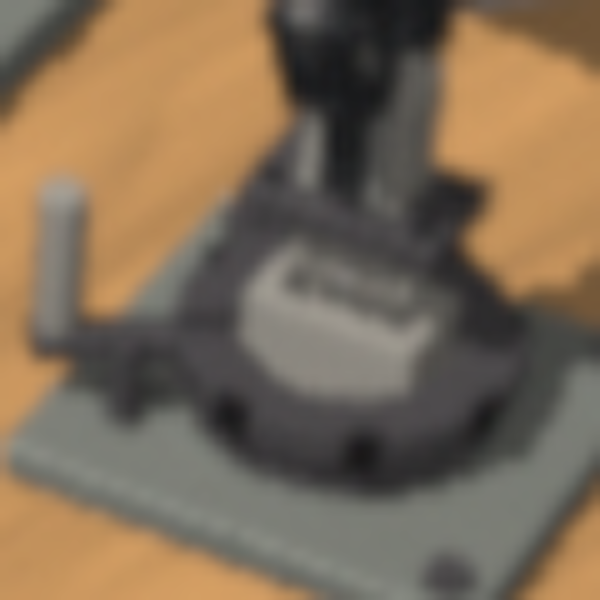

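View pics/s14.png

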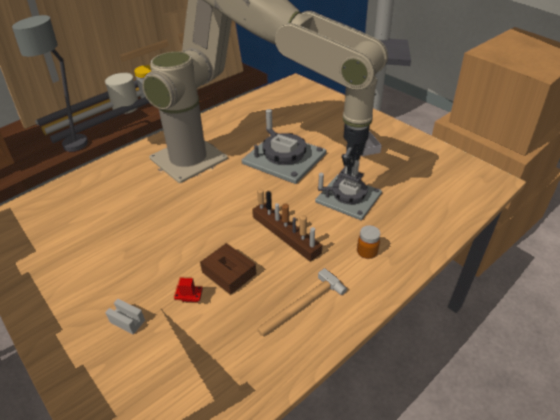

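Run:
```python
from h import *
s=load('s14'); im=np.asarray(s['pixels'])[166:196,333:371]
a=cv2.resize(im,None,fx=20,fy=20,interpolation=cv2.INTER_CUBIC)[...,::-1].copy()
a=cv2.convertScaleAbs(a,alpha=1.4,beta=-20)
b=a.copy()
y=np.radians(14.4); M=np.array([[np.cos(y),-np.sin(y)],[np.sin(y),np.cos(y)]]);C=np.array([567.4,259.6])
for c,A,B,z in(((0,0,255),22,8,68),((0,255,0),23,9,58),((255,0,0),35,22,93),((0,255,255),30,18,58),((255,0,255),35,22,105)):
    L=np.array([[A,B],[A,-B],[-A,-B],[-A,B]])@M.T+C
    p=((proj(s,np.c_[L,np.full(4,z)])-[333,166]+.5)*20).astype(int); print(z,A,p.tolist())
    for q in p: cv2.circle(b,tuple(map(int,q)),4,c,-1)
cv2.imwrite('pics/crop12.png',b)
```

```text
68 22 [[497, 354], [453, 406], [208, 316], [253, 265]]
58 23 [[499, 401], [450, 460], [195, 366], [246, 308]]
93 35 [[623, 212], [503, 357], [106, 212], [232, 72]]
58 30 [[562, 386], [465, 505], [131, 381], [232, 265]]
105 35 [[630, 152], [510, 296], [111, 152], [237, 13]]
```

View pics/crop12.png

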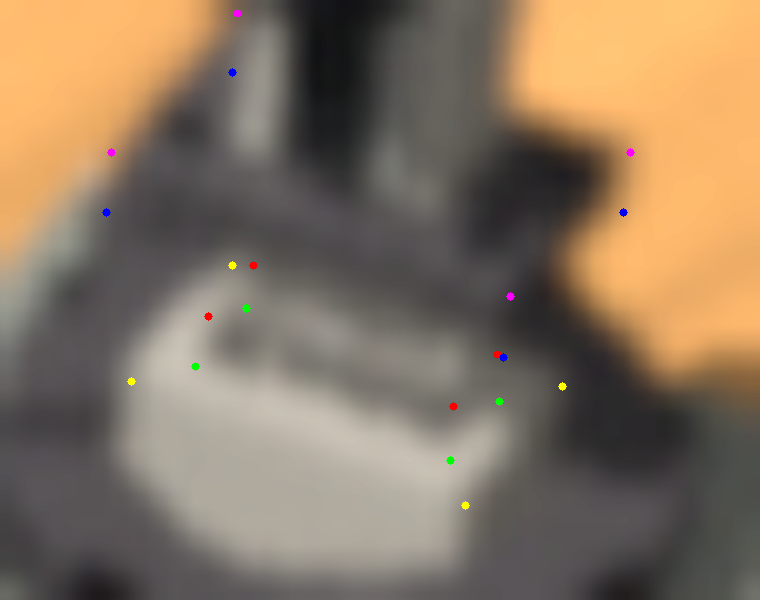

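Run:
```python
from h import *
s=load('w14')
f=lambda L: np.array(L,float)/4+[180,85]-0.4
T=np.array([568.62,259.77,131.27]); y=np.radians(14.4); M=np.array([[np.cos(y),-np.sin(y)],[np.sin(y),np.cos(y)]])
for n,uv,z in (('die edge',[(262,427),(512,427)],58),('base far edge',[(100,72),(700,72)],16),('collar far',[(385,235)],46),('collar sides',[(40,560),(718,560)],46),('plate low',[(200,452),(556,452)],T[2]-38),('plate top',[(197,470),(558,470)],T[2]-26)):
    P=onz(s,f(uv),z)[:,:2]; Q=(P-T[:2])@M; print(n,Q.round(1),Q.mean(0).round(2))
t=load('top0');t2=snap('top','t14')
```

```text
die edge [[ 28.7  18.2]
 [ 28.7 -20.5]] [28.68 -1.15]
base far edge [[ 83.2  49. ]
 [ 83.2 -56.3]] [83.19 -3.68]
collar far [[57.  -0.9]] [57.01 -0.88]
collar sides [[  3.1  57.6]
 [  3.  -57.4]] [3.05 0.09]
plate low [[ 33.2  22.9]
 [ 33.2 -22.4]] [33.18  0.24]
plate top [[ 33.9  21.7]
 [ 33.9 -21.1]] [33.87  0.31]
```

View pics/t14.png

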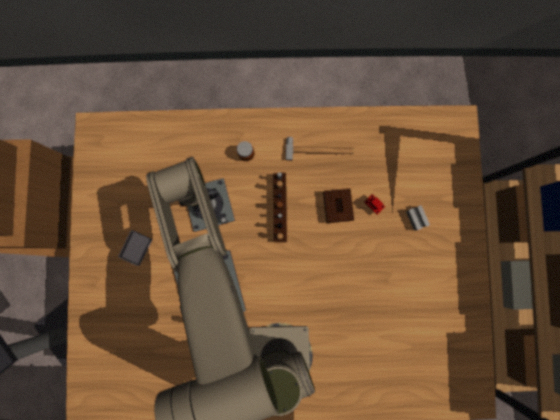

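The punch and die centres agree within about 0.5 mm. The rack, jar, hammer, tray, vee block and red look-alike have not moved. Handing in.

Run:
```python
from bench import r
q=r.sense(); print(q['time'],q['tool_pos'],q['finger_gap']); print(r.hand_in())
```

```text
17.7667 [568.63044273 259.7968983  131.27582884] 27.200913046964207
the job is handed in; nothing more can be done
None
```

The job is done and handed in at 17.8 s, with the arm still holding the punch over the die. `hand_in` gives no verdict.

**Collar:** I turned the smaller holder's collar anticlockwise by its knob until the lever was hard against the stop post. It took 20 N without moving further, and the camera put the joint at about 1.10 rad.

**Punch:** I lifted the grey punch straight out of its stand by the shank and carried it over the rack about 70 mm clear of the tallest tools. It now stops above the die.

**Last checks:**
- **Centring:** the nose is within about 0.5 mm of the slot centre in both directions.
- **Alignment:** the tool yaw is 14.34°, against about 14.45° measured for the die. The tool is vertical.
- **Height:** the nose is about 1 cm above the die. This comes from the grasp height; the scene picture only confirms it to 1–2 mm.
- **Contact:** the wrist shows only a steady load of about 7.5 N, which is the punch's weight, and the grip is steady at 27.2 mm.
- **Other things on the bench:** nothing else had visibly moved in the last overview pictures.

**Disagreement:** the scene camera's predicted points all sit about one pixel off, equally for the die and the punch. That is within its stated 2 mm calibration.

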